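Press the terracotta mould in the toggle-clamp jig

ROBOT

A 6-joint arm with a two-finger parallel gripper is mounted at the origin on the work surface. World frame = base frame: x ahead of the robot, y to its left, z up, the work surface at z = 0. Lengths are in mm, angles in degrees, forces in N, time in s.
With the tool pointing down it reaches from about 350 to 800 mm from the base axis. Payload 7.3 kg.
Tool frame: the origin (TCP) lies midway between the tips of the shut fingers; the grasp point (between the pads) lies 19 mm behind it; z points along the fingers, y is the line along which they close (so a half turn about z gives the same grasp; the last joint's range is limited). The gripper opens to 85 mm and grips with 20 to 120 N. Pads are 22 mm wide; open, the fingers measure 114 mm over their backs; the gripper's body (76 mm by 85 mm) begins 54 mm behind the grasp point. The pads swing forward as they close: fully open they stand 13 mm farther back than shut.
Start: joints at [61.765, 19.595, 87.324, -0, 73.075, -8.365], TCP at [178.428, 493.769, 231.322] pointing down, gripper open.
Joint ranges: [-145.02, 145.02], [-44.19, 115.74], [2.07, 154.8], [-57.11, 237.11], [16.16, 152.29], [-177.93, 177.93]. Speed limits (degrees/s): [147.25, 147.25, 180, 180, 180, 180].

INTERFACE

Orientations are given as [roll, pitch, yaw] about the fixed x, y, z axes, in that order (R = Rz(yaw) Ry(pitch) Rx(roll)).
In Python, from plant import robot, eyes gives the robot as it stands.
- The arm moves only by the shell command python3 -m inch 'ROWS' [FORCE]. ROWS is a JSON object of lists of equal length, an entry for each row: "xyz": the shift along the tool's x, y, z in m, a list of three; "rotation": the turn, a rotation vector about the tool's x, y, z in degrees, a list of three; "hand": the finger opening in m, from 0 to 0.0854. In form: {"xyz": [[dx, dy, dz], ...], "rotation": [[ax, ay, az], ...], "hand": [hand, ...]}. A call has 1 to 5 rows; each row is the pose to reach, as a shift and turn from the pose commanded when the call began, along the tool's axes at that moment; what a row does not reach only later rows make up. A row lasts 1/10 s, in which the tool goes at most 50 mm and 8.59 degrees, less where a joint would pass 70% of its speed; a pose out of reach is approached as far as the arm can. A call with a gripper value outside its range is refused whole. The fingers move at their own pace and stop on an object; FORCE is the grip in N (left out, the last holds). Time passes only in rows, so rows that repeat a pose let the fingers close. It gives the time, the measured TCP pose, the force, the opening and the grip force at its end, in the units of the state.
- robot.observe(): the state, without advancing time (a new reading comes with each control period).
- eyes.snapshot(name): name is "scene" or "top"; returns (picture, depth): 420x560x3 uint8, blue, green, red; 420x560 float32, mm along the optical axis (not along the pixel's ray), 0 where there is no reading.
- eyes.calibration(name): a dict with "fx", "fy", "cx", "cy" (pixels), "origin" and "attitude" of the camera in the world. Camera axes: x right, y down, z forward; pixel columns grow to the right and rows downward; lengths in mm; the calibration is good to about 2 mm. A picture is of the moment at which its call begins. calibration takes no time and is no camera call.
- robot.hand_in(): hands the job in; it is judged then, once.
The state is a dict: "clock": time; "qpos": joint angles; "qvel": joint speeds; "tau": joint torques, N m; "tool_pos": TCP position; "orientation": TCP orientation; "wrist_force": force on the tool from outside, world axes, zero at the start; "ft_torque": the same for the moment, N m; "grip_width": finger opening in mm; "gripper_force": force on a finger pad.
Only numpy, scipy, OpenCV 4.12 (cv2) and the standard library are available. Lean on these libraries where they do the work, as an engineer would, in place of code of your own. Each camera call takes 0.05 s, during which the arm holds its last target. There are 200 camera calls.

TASK

Push the terracotta mould fully home against the back stop of its nest, then swing that nest's red-knobbed toggle clamp over centre so that it holds the mould down by itself, and take your hand off it for about three seconds. Then swing the clamp back fully open, with the mould still home. Leave the white mould, its clamp and the things on the bench alone.

Things in the scene. Friction and masses are not known exactly. Their poses are not given: they have to be found in the camera images.
- jig: fixed aluminium jig plate, 12 mm thick, x -95 to +85 mm, y +-170 mm. Origin on the bench, z up, x from the nests' open fronts to their back stops (away from the robot), y left. Two nests, centre lines y = +80 (left) and -80 mm (right): dark side rails 76 mm apart (x -20 to +70, top 30 mm above the bench), dark back stop with its front face at x = +70 (top 42 mm above the bench)
- clay_mould: loose terracotta-coloured two-part mould, block 100 mm (its x) x 70 mm (its y) x 45 mm high, 0.45 kg; origin at the centre of its underside. Starts in the left or the right nest, 20 to 35 mm short of the back stop, resting on the plate (its top 57 mm above the bench)
- white_mould: loose white plaster mould of the same size, in the other nest, also short of its stop; to be left as it is. Origin at the centre of its underside
- left_home (a point): where the origin of a mould lies when it is fully home in the left nest of the jig (y +80 mm in the jig's frame): jig x +20 mm, y +80 mm, on the plate's top 12 mm above the bench; axes as the jig's
- left_pivot (a point): hinge axis (along jig x) of the left nest's toggle clamp: jig x +20 mm, y +138 mm, 75 mm above the bench, between two blue cheeks (38 mm over both in jig x, 30 mm in y, top 90 mm high). A short flat steel arm swings about it from upright (open) to level (closed), its rubber pad then on the mould's top
- left_knob (a point): centre of the red ball knob (30 mm diameter) at the end of the left clamp's steel handle (12 mm thick, 110 mm from the pivot); moves with the clamp. Open: the handle leans 48 deg from upright to the outside (left, +y), knob 149 mm above the bench. Closed: it leans 48 deg the other way, over the mould, same height
- left_clamp (a joint): swing of the left clamp in rad: 0 fully open, 0.84 handle upright (the centre), 1.68 pad down on a mould (1.78 on nothing). A damped spring drives it from the centre to either end (by a brass strut on its tower) by itself, in a second or two; about 10 N at the knob moves it
- right_home (a point): where the origin of a mould lies when it is fully home in the right nest of the jig (y -80 mm in the jig's frame): jig x +20 mm, y -80 mm, on the plate's top 12 mm above the bench; axes as the jig's
- right_pivot (a point): hinge axis (along jig x) of the right nest's toggle clamp: jig x +20 mm, y -138 mm, 75 mm above the bench, between two blue cheeks (38 mm over both in jig x, 30 mm in y, top 90 mm high). A short flat steel arm swings about it from upright (open) to level (closed), its rubber pad then on the mould's top
- right_knob (a point): centre of the red ball knob (30 mm diameter) at the end of the right clamp's steel handle (12 mm thick, 110 mm from the pivot); moves with the clamp. Open: the handle leans 48 deg from upright to the outside (right, -y), knob 149 mm above the bench. Closed: it leans 48 deg the other way, over the mould, same height
- right_clamp (a joint): swing of the right clamp in rad: 0 fully open, 0.84 handle upright (the centre), 1.68 pad down on a mould (1.78 on nothing). A damped spring drives it from the centre to either end (by a brass strut on its tower) by itself, in a second or two; about 10 N at the knob moves it
- figure_a: bystander: painted clay figurine, cream robe, dark head, 100 mm tall, 42 mm wide foot; origin at the centre of its underside, z up
- figure_b: bystander: painted clay figurine, cream robe, dark head, 100 mm tall, 42 mm wide foot; origin at the centre of its underside, z up
- figure_c: bystander: painted clay figurine, cream robe, dark head, 100 mm tall, 42 mm wide foot; origin at the centre of its underside, z up
- glue_bottle: bystander: white bottle, 48 mm wide, 110 mm tall; origin under its centre
- paint_pot: bystander: black paint pot, 70 mm wide, 75 mm tall; origin under its centre
Things that resemble listed ones, but are neither listed nor needed, are in the scene too. What is shaped like the clay_mould but blue or yellow is not meant.

How it is judged:
By the outcome, as a careful person would: the job done as asked, in the order asked, and still so for the second after the job is handed in, with the robot touching nothing.
It also fails if it takes over 64 s, if anything falls off the work surface, if the arm or the gripper's body presses on something with over 40 N, if the wrist force passes 120 N, or if a joint passes its speed limit or range.

## Working session

There is one attempt and no reset: what is moved stays moved. The work goes in short steps, Python scripts to look and compute and a shell command to move; the robot and the scene stay as the last step left them, time stands still between calls to the robot, and variables do not carry over. Pictures are saved under pics/ and viewed, at most 10 in all, crops included, and the job is handed in when it is done.

```bash
mkdir -p pics; cat > h.py <<'E'
import numpy as np, cv2
from plant import robot, eyes
from scipy.spatial.transform import Rotation as R
def snap(n,f):
    p,d=eyes.snapshot(n); cv2.imwrite('pics/'+f+'.png',p); np.save('pics/'+f+'.npy',d); return p,d
def cam(n):
    c=eyes.calibration(n); return c
def world(n,d):
    c=eyes.calibration(n); v,u=np.mgrid[:420,:560]
    P=np.dstack([(u-c['cx'])/c['fx']*d,(v-c['cy'])/c['fy']*d,d])
    A=np.array(c['attitude'])
    M=A if A.shape==(3,3) else R.from_euler('xyz',A,degrees=True).as_matrix()
    return P@M.T+np.array(c['origin'])
E
python3 - <<'E'
from h import *
for n in('top','scene'): snap(n,n+'0'); print(eyes.calibration(n))
a=cv2.imread('pics/top0.png');print(robot.observe())
E
```

```text
{'fx': 475.94340484320304, 'fy': 475.94340484320304, 'cx': 285.69231945353494, 'cy': 203.50422721020973, 'origin': array([ 346.99968978,   18.23293195, 1461.49652246]), 'attitude': array([-173.124916  ,    0.25604118,  -89.58851634])}
{'fx': 484.681943301254, 'fy': 484.681943301254, 'cx': 273.9899458695502, 'cy': 204.39825064021502, 'origin': array([1199.02709358, -189.06034663, 1066.80866353]), 'attitude': array([-1.42312912e+02,  1.91634853e-02,  7.41380127e+01])}
{'clock': 0.1, 'qpos': array([ 6.17650046e+01,  1.96341092e+01,  8.73703516e+01,  7.15850012e-04,
        7.30763613e+01, -8.36461769e+00]), 'qvel': array([ 0.02411729, -0.17924104, -0.16403725,  0.0111607 ,  0.10676951,
       -0.02640123]), 'tau': array([-4.16722332e-04, -4.34449553e+01, -2.46490055e+01, -3.46149682e-04,
        4.67360427e-03,  2.25848754e-05]), 'tool_pos': array([178.24547777, 493.43917255, 230.68894755]), 'orientation': array([-1.79920137e+02, -1.24346357e-02,  1.60129405e+02]), 'wrist_force': array([-0.23841095, -0.01237373,  0.01120759]), 'ft_torque': array([-0.06791605, -0.00329925, -0.05158697]), 'gripper_force': 0.0, 'grip_width': 85.1762708396076}
```

View pics/top0.png

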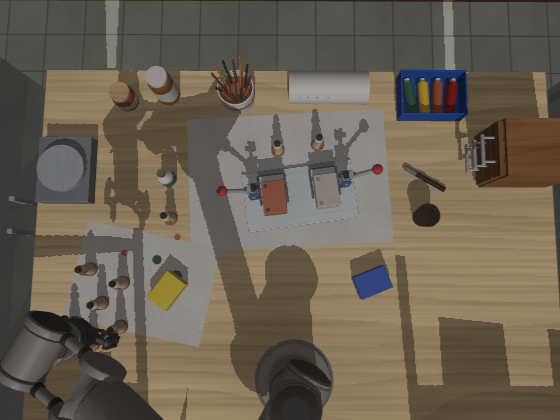

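View pics/scene0.png

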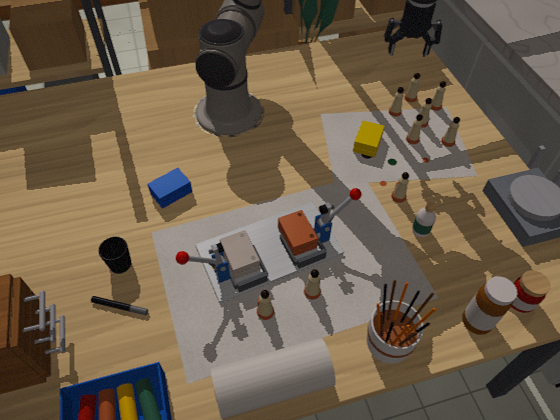

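The terracotta mould is in the left nest (top px 273,195; red knob 222,191). The white one is in the right nest (326,187; knob 377,169). Two figurines stand behind the stops, at (278,148) and (318,142).

```bash
python3 - <<'E'
from h import *
from scipy import ndimage
for n in('top','scene'):
    p=cv2.imread(f'pics/{n}0.png'); d=np.load(f'pics/{n}0.npy'); W=world(n,d); h=cv2.cvtColor(p,cv2.COLOR_BGR2HSV)
    H,S,V=[h[...,i].astype(int) for i in range(3)]
    reg=(W[...,0]>350)&(W[...,0]<800)&(abs(W[...,1])<300)&(d>0)
    for nm,m in dict(red=((H<4)|(H>176))&(S>190)&(V>90),terra=(H>=4)&(H<12)&(S>120)&(V>60)&(W[...,2]>45)&(W[...,2]<70),white=(S<60)&(V>90)&(W[...,2]>50)&(W[...,2]<66),blue=(H>100)&(H<125)&(S>130)&(W[...,2]>40),plate=(abs(W[...,2]-12)<5)&(V>100)).items():
        l,k=ndimage.label(m&reg)
        for i in range(1,k+1):
            q=l==i
            if q.sum()<25: continue
            X=W[q]; r=cv2.minAreaRect(X[:,:2].astype(np.float32))
            print(n,nm,q.sum(),X.mean(0).round(1),'z',np.percentile(X[:,2],[5,95]).round(1),'rect',np.round(r[0],1),np.round(r[1],1),round(r[2],1))
E
```

```text
top terra 705 [536.1  60.6  56.6] z [51.4 61.6] rect [536.8  62.5] [99.2 67.7] 6.9
top white 740 [558.4 -95.   56.5] z [52.  61.2] rect [559.1 -95.2] [98.6 69.2] 7.9
top plate 29 [ 641.3 -167.6   12.2] z [ 8.3 15.5] rect [ 643.9 -167.8] [10.1 28.5] 88.4
top plate 2822 [517.2 -18.9  11.8] z [ 7.9 15.9] rect [546.1 -15.9] [182.4 339.7] 8.8
top plate 63 [594.9 152.9  11.4] z [ 8.3 15.6] rect [593.9 152.1] [36.7 19.7] 10.0
scene red 59 [543.6 198.9 159.8] z [155.2 164.9] rect [542.5 199.6] [23.2 16.9] 31.6
scene red 88 [ 607.4 -231.9  160.6] z [155.6 164.7] rect [ 606.4 -230.6] [20.1 24.2] 32.1
scene terra 956 [542.2  58.1  56.7] z [50.2 60.3] rect [538.5  59. ] [101.7  70.8] 7.6
scene white 949 [559.9 -98.3  57.4] z [54.2 60.6] rect [557.8 -98.6] [101.4  69.7] 8.5
scene blue 148 [561.3 118.6  69. ] z [43.2 91.2] rect [552.9 119. ] [39.3 30.4] 12.5
scene blue 121 [ 609.6 -148.4   68.1] z [43.5 91.7] rect [ 608.3 -148.4] [ 7.5 27.4] 9.1
scene plate 2360 [525.8 -19.5  12.5] z [ 9.2 15.8] rect [546.5 -19.5] [181.9 339.4] 8.3
scene plate 114 [582.3 149.5  12.2] z [ 9.6 14.9] rect [579.1 148.3] [65.3 18.5] 8.2
scene plate 264 [ 600.3 -175.1   12.5] z [ 9. 16.] rect [ 599.4 -173.5] [116.3  19.4] 8.4
```

```bash
cat >> h.py <<'E'
YAW=8.4; O=np.array([551.3,-17,0]); J=R.from_euler('z',YAW,degrees=True)
def go(*pts):
    s=robot.observe(); T=R.from_euler('xyz',s['orientation'],degrees=True)
    G=R.from_euler('xyz',[180,0,180+YAW],degrees=True)
    print('t',round(s['clock'],2),'jig',J.inv().apply(s['tool_pos']-O).round(1),'F',J.inv().apply(s['wrist_force']).round(1),'w',round(s['grip_width'],1),'rot',(T.inv()*G).as_rotvec(degrees=True).round(1))
    for p in pts: print(p,'shift m',(T.inv().apply(J.apply(p)+O-s['tool_pos'])/1000).round(4))
E
python3 -c "
from h import *
go([-85,80,220])"
```

```text
t 0.1 jig [-294.5  559.5  230.7] F [-0.2  0.   0. ] w 85.2 rot [ -0.1  -0.  -28.3]
[-85, 80, 220] shift m [-0.4116 -0.323   0.011 ]
```

```bash
python3 -m inch '{"xyz":[[-0.037,-0.029,0],[-0.074,-0.058,0],[-0.112,-0.088,0],[-0.15,-0.118,0],[-0.188,-0.148,0]],"rotation":[[0,0,-6],[0,0,-12],[0,0,-18],[0,0,-24],[0,0,-28.3]],"hand":[0,0,0,0,0]}' 40
python3 -c "
from h import *
go([-85,80,220])"
```

```text
clock: 0.6
tool_pos: [305.3, 288.9, 231.2]
orientation: [-180.0, -0.0, -171.3]
wrist_force: [1.6, 0.8, 0.9]
grip_width: 12.6
gripper_force: 0.0
t 0.6 jig [-198.6  338.6  231.2] F [1.7 0.6 0.9] w 12.6 rot [-0.  -0.   0.3]
[-85, 80, 220] shift m [-0.1123 -0.2592  0.0112]
```

```bash
python3 -m inch '{"xyz":[[-0.019,-0.044,0],[-0.038,-0.088,0],[-0.057,-0.132,0],[-0.076,-0.176,0],[-0.095,-0.219,0]],"rotation":[[0,0,0],[0,0,0],[0,0,0],[0,0,0],[0,0,0]],"hand":[0,0,0,0,0]}'
python3 -m inch '{"xyz":[[-0.017,-0.04,0.011],[-0.017,-0.04,0.05],[-0.017,-0.04,0.09],[-0.017,-0.04,0.12],[-0.017,-0.04,0.12]],"rotation":[[0,0,0],[0,0,0],[0,0,0],[0,0,0],[0,0,0]],"hand":[0,0,0,0,0]}'
python3 - <<'E'
from h import *
go([-85,80,25])
snap('scene','s1')
p=cv2.imread('pics/s1.png')[130:330,120:400];cv2.imwrite('pics/s1c.png',cv2.resize(p,None,fx=2.7,fy=2.7))
E
```

```text
clock: 1.1
tool_pos: [431.5, 86.0, 231.2]
orientation: [180.0, -0.0, -171.6]
wrist_force: [1.1, 0.6, -0.1]
grip_width: -0.0
gripper_force: 0.0
clock: 1.6
tool_pos: [450.8, 50.8, 107.9]
orientation: [179.9, -0.5, -171.6]
wrist_force: [-0.4, -0.6, 0.6]
grip_width: -0.3
gripper_force: 0.0
t 1.6 jig [-89.5  81.8 107.9] F [-0.4 -0.6  0.6] w -0.3 rot [ 0.1 -0.5 -0. ]
[-85, 80, 25] shift m [-0.0052 -0.0019  0.0828]
```

View pics/s1c.png

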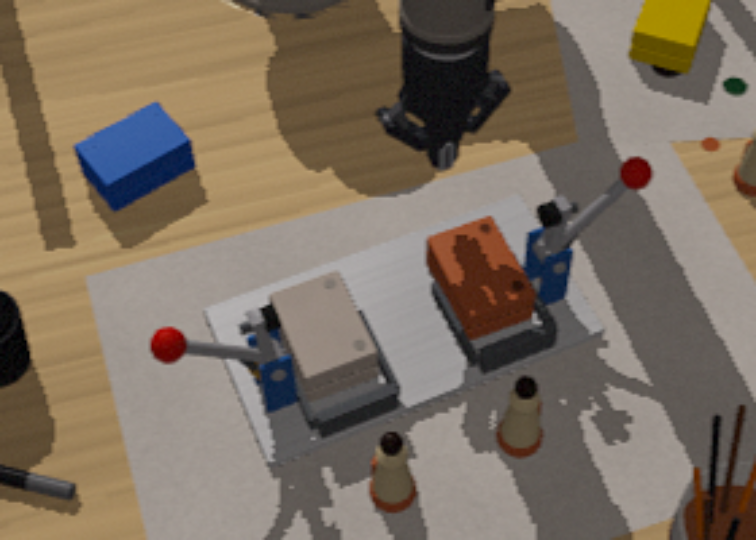

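The fingers are shut above the front of the terracotta mould (finger px 440,155 in the crop). The nest is clear, so I go down and push.

```bash
python3 -m inch '{"xyz":[[-0.0,-0.002,0.04],[-0.00,-0.002,0.08],[-0.005,-0.002,0.083],[-0.01,-0.002,0.083],[-0.015,-0.002,0.083]],"rotation":[[0,-0.5,0],[0,-0.5,0],[0,-0.5,0],[0,-0.5,0],[0,-0.5,0]],"hand":[0,0,0,0,0]}'
python3 -c "
from h import *
go([-41,80,25])"
```

```text
clock: 2.15
tool_pos: [471.3, 51.2, 30.7]
orientation: [-180.0, 0.8, -171.6]
wrist_force: [0.6, -0.0, -0.1]
grip_width: 0.2
gripper_force: 0.0
t 2.15 jig [-69.1  79.2  30.7] F [ 0.6 -0.1 -0.1] w 0.2 rot [-0.   0.8  0. ]
[-41, 80, 25] shift m [-0.028   0.0008  0.006 ]
```

```bash
python3 -m inch '{"xyz":[[-0.003,0.001,0.003],[-0.006,0.001,0.003],[-0.009,0.001,0.003],[-0.012,0.001,0.003],[-0.015,0.001,0.003]],"rotation":[[0,0,0],[0,0,0],[0,0,0],[0,0,0],[0,0,0]],"hand":[0,0,0,0,0]}'
python3 -c "
from h import *
go([-41,80,25])"
python3 -m inch '{"xyz":[[-0.002,0,0],[-0.004,0,0],[-0.006,0,0],[-0.008,0,0],[-0.010,0,0]],"rotation":[[0,0,0],[0,0,0],[0,0,0],[0,0,0],[0,0,0]],"hand":[0,0,0,0,0]}'
python3 -c "
from h import *
go([-41,80,25])"
```

```text
clock: 2.65
tool_pos: [481.1, 54.3, 25.4]
orientation: [180.0, 0.2, -171.6]
wrist_force: [-8.5, -1.7, 8.2]
grip_width: 0.2
gripper_force: 4.5
t 2.65 jig [-59.   80.8  25.4] F [-8.7 -0.5  8.2] w 0.2 rot [0.  0.2 0. ]
[-41, 80, 25] shift m [-0.018  -0.0008  0.0005]
clock: 3.15
tool_pos: [491.2, 55.7, 25.4]
orientation: [180.0, 0.2, -171.6]
wrist_force: [-7.2, -1.1, 4.3]
grip_width: -0.2
gripper_force: 3.3
t 3.15 jig [-48.8  80.7  25.4] F [-7.3 -0.   4.3] w -0.2 rot [0.  0.2 0. ]
[-41, 80, 25] shift m [-0.0078 -0.0007  0.0005]
```

```bash
python3 -m inch '{"xyz":[[-0.002,0,0],[-0.004,0,0],[-0.006,0,0],[-0.007,0,0],[-0.008,0,0]],"rotation":[[0,0,0],[0,0,0],[0,0,0],[0,0,0],[0,0,0]],"hand":[0,0,0,0,0]}'
python3 -c "
from h import *
go([-41,80,25])"
```

```text
clock: 3.65
tool_pos: [499.6, 57.0, 25.4]
orientation: [180.0, 0.3, -171.6]
wrist_force: [-6.1, -1.0, 3.5]
grip_width: -0.2
gripper_force: 2.9
t 3.65 jig [-40.3  80.7  25.4] F [-6.2 -0.1  3.5] w -0.2 rot [0.  0.3 0. ]
[-41, 80, 25] shift m [ 0.0007 -0.0007  0.0004]
```

```bash
for i in 1 2; do python3 -m inch '{"xyz":[[-0.001,0,0],[-0.002,0,0],[-0.003,0,0]],"rotation":[[0,0,0],[0,0,0],[0,0,0]],"hand":[0,0,0]}' | grep -E "pos|wrist"; done
```

```text
tool_pos: [501.4, 57.3, 25.4]
wrist_force: [-13.0, -3.1, 10.0]
tool_pos: [501.3, 57.3, 25.3]
wrist_force: [-22.1, -6.6, 17.7]
```

```bash
python3 -m inch '{"xyz":[[0.02,0,0],[0.04,0,0],[0.045,0,-0.04],[0.045,0,-0.09],[0.045,0,-0.14]],"rotation":[[0,0,0],[0,0,0],[0,0,0],[0,0,0],[0,0,0]],"hand":[0,0,0,0,0]}'|grep -E "pos|wrist"
python3 -m inch '{"xyz":[[0.0,0,-0.05],[0,0.045,-0.075],[0.0,0.09,-0.075],[0,0.135,-0.075],[0,0.182,-0.075]],"rotation":[[0,0,8],[0,0,16],[0,0,24],[0,0,32],[0,0,40]],"hand":[0,0,0,0,0]}'|grep -E "pos|wrist"
sed -i 's/180+YAW/90+YAW/' h.py
python3 - <<'E'
from h import *
p,d=snap('top','t2'); W=world('top',d); h=cv2.cvtColor(p,cv2.COLOR_BGR2HSV).astype(int)
m=(h[...,0]<12)&(h[...,0]>=4)&(h[...,1]>120)&(h[...,2]>60)&(abs(W[...,2]-57)<12)&(W[...,0]>450)&(W[...,0]<700)&(abs(W[...,1]-60)<70)
X=J.inv().apply(W[m]-O); print(cv2.minAreaRect(X[:,:2].astype(np.float32)),m.sum())
q=p[100:260,180:400]; cv2.imwrite('pics/t2c.png',cv2.resize(q,None,fx=3.5,fy=3.5))
go([20,265,150])
E
```

```text
tool_pos: [461.1, 51.0, 167.0]
wrist_force: [1.7, -0.4, -0.2]
tool_pos: [436.5, 219.4, 241.1]
wrist_force: [1.1, 0.3, 0.1]
((56.91497802734375, 82.24531555175781), (67.73368835449219, 171.1859130859375), 89.98743438720703) 732
t 5.3 jig [-79.7 256.2 240.9] F [-2.1  4.3  0.3] w 0.0 rot [ 0.7  0.  51.7]
[20, 265, 150] shift m [-0.0722  0.0678  0.0919]
```

View pics/t2c.png

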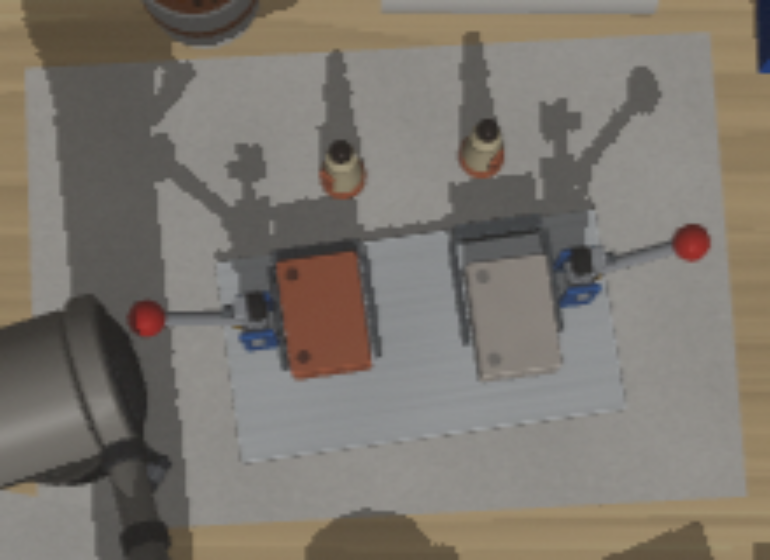

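The terracotta mould (crop 322,315) now lies against its back stop, while the white one still shows its gap. Now to the outer side of the left knob.

```bash
python3 -m inch '{"xyz":[[-0.015,0.014,0],[-0.03,0.028,0],[-0.045,0.042,0],[-0.06,0.056,0],[-0.072,0.068,0]],"rotation":[[0,0,8.5],[0,0,17],[0,0,25.5],[0,0,34],[0,0,42.5]],"hand":[0,0,0,0,0]}'|grep -E "pos|wrist"
python3 -m inch '{"xyz":[[0,0,0],[0,0,0]],"rotation":[[0,0,8],[0,0,8]],"hand":[0,0]}'|grep -E "pos|wrist"
python3 -c "
from h import *
go([20,265,150])"
```

```text
tool_pos: [533.7, 242.5, 241.2]
wrist_force: [-0.1, -0.3, -0.1]
tool_pos: [532.9, 242.2, 240.8]
wrist_force: [-0.4, -0.2, -0.4]
t 6.0 jig [ 19.7 259.1 240.8] F [-0.4 -0.1 -0.4] w 0.1 rot [0.5 0.  1.9]
[20, 265, 150] shift m [ 0.0059 -0.0002  0.0908]
```

```bash
python3 -m inch '{"xyz":[[0.012,0,0.03],[0.012,0,0.06],[0.012,0,0.1],[0.0,0,0.1],[-0.01,0,0.1]],"rotation":[[0,0,2],[0,0,2],[0,0,2],[0,0,2],[0,0,2]],"hand":[0,0,0,0,0]}'|grep -E "pos|wrist"
python3 -m inch '{"xyz":[[-0.008,0,-0.003],[-0.016,0,-0.007],[-0.024,0,-0.011],[-0.032,0,-0.015],[-0.04,0,-0.019]],"rotation":[[0,0,0],[0,0,0],[0,0,0],[0,0,0],[0,0,0]],"hand":[0,0,0,0,0]}'|grep -E "pos|wrist"
python3 -c "
from h import *
go([20,145,170])"
```

```text
tool_pos: [535.3, 231.6, 141.7]
wrist_force: [1.0, 0.8, 0.1]
tool_pos: [542.9, 199.0, 167.9]
wrist_force: [-4.0, 20.2, 17.3]
t 7.0 jig [ 23.2 214.9 167.9] F [-1.  20.6 17.3] w -0.3 rot [ 1.3 -0.6  0.1]
[20, 145, 170] shift m [-0.0699 -0.0033 -0.0029]
```

```bash
python3 -m inch '{"xyz":[[-0.008,0,0.003],[-0.016,0,0.005],[-0.024,0,0.006],[-0.032,0,0.006],[-0.04,0,0.006]],"rotation":[[0,0,0],[0,0,0],[0,0,0],[0,0,0],[0,0,0]],"hand":[0,0,0,0,0]}'|grep -E "pos|wrist"
python3 -c "
from h import *
go([20,145,170])"
```

```text
tool_pos: [548.7, 153.4, 158.0]
wrist_force: [-0.7, 3.5, 2.5]
t 7.5 jig [ 22.3 168.9 158. ] F [-0.1  3.5  2.5] w 0.1 rot [ 0.9 -0.1  0. ]
[20, 145, 170] shift m [-0.0239 -0.0021 -0.0121]
```

```bash
python3 -m inch '{"xyz":[[-0.008,0,0],[-0.016,0,0],[-0.024,0,0],[-0.032,0,0],[-0.036,0,0]],"rotation":[[0,0,0],[0,0,0],[0,0,0],[0,0,0],[0,0,0]],"hand":[0,0,0,0,0]}'|grep -E "pos|wrist"
python3 - <<'E'
from h import *
go([20,180,158],[20,180,240])
p,d=snap('scene','s3');q=p[130:330,180:460];cv2.imwrite('pics/s3c.png',cv2.resize(q,None,fx=2.7,fy=2.7))
E
```

```text
tool_pos: [552.0, 116.4, 153.7]
wrist_force: [-0.3, 0.2, -0.7]
t 8.0 jig [ 20.2 131.9 153.7] F [-0.3  0.3 -0.7] w 0.3 rot [ 0.4  0.  -0. ]
[20, 180, 158] shift m [ 0.0481 -0.0002 -0.0043]
[20, 180, 240] shift m [ 0.0481  0.0004 -0.0863]
```

View pics/s3c.png

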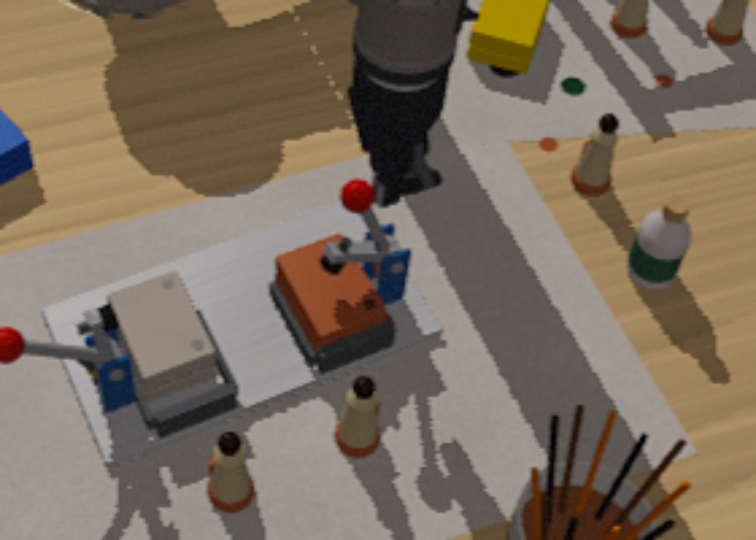

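The clamp has gone over centre (knob crop 357,195, leaning inward; pad nearing the mould) and the finger no longer touches it. I back off, lift and wait.

```bash
python3 -m inch '{"xyz":[[0.03,0,0],[0.05,0,-0.03],[0.05,0,-0.07],[0.05,0,-0.1],[0.05,0,-0.1]],"rotation":[[0,0,0],[0,0,0],[0,0,0],[0,0,0],[0,0,0]],"hand":[0,0,0,0,0]}'|grep -E "pos|wrist"
for i in 1 2 3 4; do python3 -m inch '{"xyz":[[0,0,0],[0,0,0],[0,0,0],[0,0,0],[0,0,0]],"rotation":[[0,0,0],[0,0,0],[0,0,0],[0,0,0],[0,0,0]],"hand":[0,0,0,0,0]}'|grep -E "clock|wrist"; done
python3 - <<'E'
from h import *
from scipy import ndimage
go([20,0,255])
p,d=snap('scene','s4');W=world('scene',d);h=cv2.cvtColor(p,cv2.COLOR_BGR2HSV).astype(int)
m=((h[...,0]<4)|(h[...,0]>176))&(h[...,1]>190)&(h[...,2]>90)&(W[...,2]>120)&(W[...,1]>-50)&(W[...,1]<250)&(W[...,0]>350)&(W[...,0]<800);print(J.inv().apply(W[m]-O).mean(0))
q=p[130:330,180:460];cv2.imwrite('pics/s4c.png',cv2.resize(q,None,fx=2.7,fy=2.7))
E
```

```text
tool_pos: [545.7, 167.7, 258.7]
wrist_force: [-0.4, -0.7, 0.1]
clock: 9.05
wrist_force: [-0.7, 0.4, 0.0]
clock: 9.55
wrist_force: [-0.1, -0.0, 0.2]
clock: 10.05
wrist_force: [-0.4, 0.7, -0.7]
clock: 10.55
wrist_force: [-1.0, 0.8, -0.3]
t 10.55 jig [ 19.6 183.2 254.1] F [-0.8  0.9 -0.3] w 0.0 rot [ 0.5 -0.  -0. ]
[20, 0, 255] shift m [-0.1832  0.0004 -0.0009]
[ 24.60047166  53.20669568 160.12217469]
```

View pics/s4c.png

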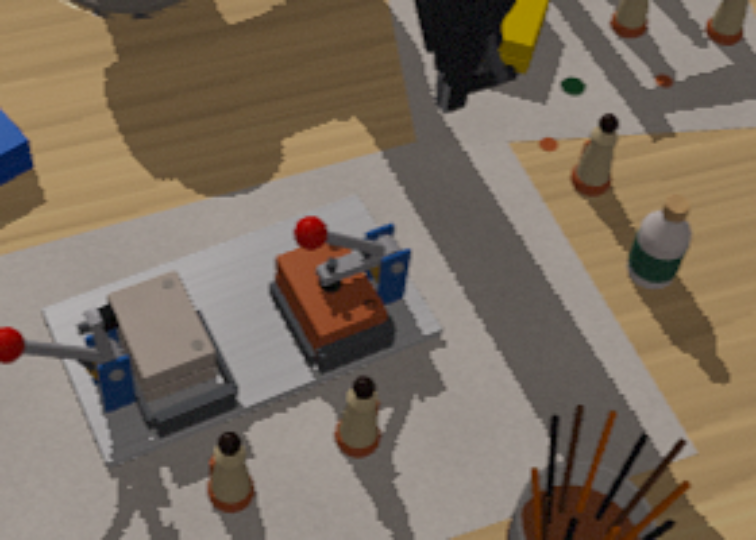

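The clamp is closed (knob crop 311,232; pad on the mould), measured at jig y about 53, which matches the closed position. I wait over 3 s hands-off, moving above to the inner side meanwhile.

```bash
python3 -m inch '{"xyz":[[-0.04,0,0],[-0.08,0,0],[-0.12,0,0],[-0.16,0,0],[-0.183,0,0]],"rotation":[[0,0,0],[0,0,0],[0,0,0],[0,0,0],[0,0,0]],"hand":[0,0,0,0,0]}'|grep -E "pos|wrist"
for i in 1 2 3 4 5 6; do python3 -m inch '{"xyz":[[0,0,0],[0,0,0],[0,0,0],[0,0,0],[0,0,0]],"rotation":[[0,0,0],[0,0,0],[0,0,0],[0,0,0],[0,0,0]],"hand":[0,0,0,0,0]}'|grep -E "clock"; done
python3 -m inch '{"xyz":[[0,0,0.03],[0,0,0.06],[0,0,0.09],[0,0,0.115],[0,0,0.115]],"rotation":[[0,0,0],[0,0,0],[0,0,0],[0,0,0],[0,0,0]],"hand":[0,0,0,0,0]}'|grep -E "pos|wrist"
python3 -c "
from h import *
go([20,30,140])"
```

```text
tool_pos: [570.9, -16.8, 254.1]
wrist_force: [0.3, -0.5, 0.3]
clock: 11.6
clock: 12.1
clock: 12.6
clock: 13.1
clock: 13.6
clock: 14.1
tool_pos: [569.5, -13.5, 135.7]
wrist_force: [0.0, 0.5, 0.8]
t 14.6 jig [ 18.5   0.8 135.7] F [0.1 0.5 0.8] w 0.0 rot [ 0.1 -0.1 -0. ]
[20, 30, 140] shift m [ 0.0292  0.0015 -0.0042]
```

```bash
python3 -m inch '{"xyz":[[0.012,0,0],[0.025,0,0],[0.033,0,-0.004],[0.041,0,-0.008],[0.049,0,-0.012]],"rotation":[[0,0,0],[0,0,0],[0,0,0],[0,0,0],[0,0,0]],"hand":[0,0,0,0,0]}'|grep -E "pos|wrist"
python3 -m inch '{"xyz":[[0.008,0,-0.004],[0.016,0,-0.008],[0.024,0,-0.010],[0.032,0,-0.010],[0.04,0,-0.010]],"rotation":[[0,0,0],[0,0,0],[0,0,0],[0,0,0],[0,0,0]],"hand":[0,0,0,0,0]}'|grep -E "pos|wrist"
python3 -c "
from h import *
go([20,145,160])"
```

```text
tool_pos: [566.0, 29.6, 154.9]
wrist_force: [-5.2, -31.4, 18.0]
tool_pos: [561.1, 72.3, 165.4]
wrist_force: [1.9, -8.8, 8.2]
t 15.6 jig [ 22.8  86.9 165.4] F [ 0.6 -9.   8.2] w 0.0 rot [ 1.   0.3 -0. ]
[20, 145, 160] shift m [ 0.0581 -0.0029  0.005 ]
```

```bash
python3 -m inch '{"xyz":[[0.009,0,0.002],[0.018,0,0.004],[0.027,0,0.004],[0.036,0,0.004],[0.045,0,0.004]],"rotation":[[0,0,0],[0,0,0],[0,0,0],[0,0,0],[0,0,0]],"hand":[0,0,0,0,0]}'|grep -E "pos|wrist"
python3 -m inch '{"xyz":[[0.008,0,0],[0.016,0,0],[0.016,0,0]],"rotation":[[0,0,0],[0,0,0],[0,0,0]],"hand":[0,0,0]}'|grep -E "pos|wrist"
python3 - <<'E'
from h import *
go([20,180,158])
p,d=snap('scene','s5');q=p[130:330,180:460];cv2.imwrite('pics/s5c.png',cv2.resize(q,None,fx=2.7,fy=2.7))
E
```

```text
tool_pos: [552.1, 119.8, 158.1]
wrist_force: [1.9, -0.9, 1.5]
tool_pos: [548.8, 136.0, 156.7]
wrist_force: [0.0, -0.2, -0.3]
t 16.4 jig [ 19.9 151.7 156.7] F [-0.  -0.2 -0.3] w -0.2 rot [ 0.4 -0.   0.1]
[20, 180, 158] shift m [ 0.0283  0.0001 -0.0013]
```

View pics/s5c.png

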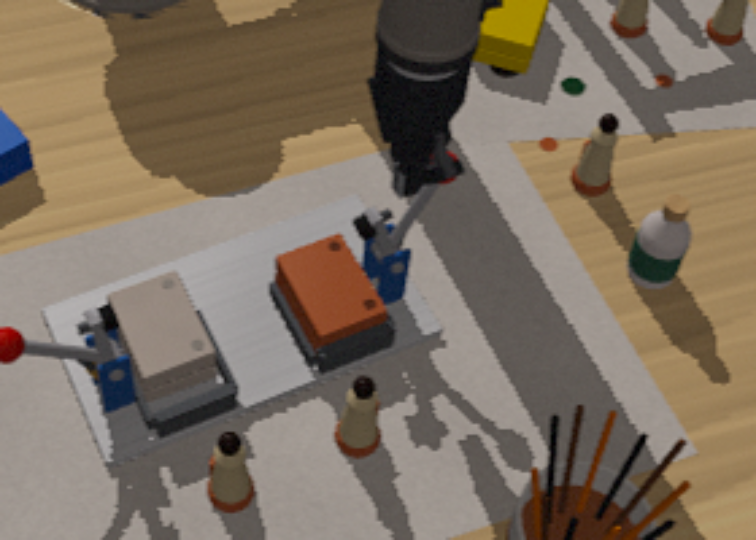

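The clamp is swinging open (knob behind the fingers at crop 440,165) and the arm is back upright. I retreat upward and check.

```bash
python3 -m inch '{"xyz":[[-0.01,0,-0.03],[-0.04,0,-0.06],[-0.09,0,-0.1],[-0.14,0,-0.1],[-0.18,0,-0.1]],"rotation":[[0,0,0],[0,0,0],[0,0,0],[0,0,0],[0,0,0]],"hand":[0,0,0,0,0]}'|grep -E "pos|wrist"
python3 -m inch '{"xyz":[[0,-0.04,0],[0,-0.08,0],[0,-0.12,0],[0,-0.15,0],[0,-0.15,0]],"rotation":[[0,0,0],[0,0,0],[0,0,0],[0,0,0],[0,0,0]],"hand":[0,0,0,0,0]}'|grep -E "pos|wrist"
for i in 1 2 3; do python3 -m inch '{"xyz":[[0,0,0],[0,0,0],[0,0,0],[0,0,0],[0,0,0]],"rotation":[[0,0,0],[0,0,0],[0,0,0],[0,0,0],[0,0,0]],"hand":[0,0,0,0,0]}'|grep -E "clock|wrist"; done
python3 - <<'E'
from h import *
go()
p,d=snap('scene','s6');W=world('scene',d);h=cv2.cvtColor(p,cv2.COLOR_BGR2HSV).astype(int)
H,S,V=h[...,0],h[...,1],h[...,2]
Q=J.inv().apply((W-O).reshape(-1,3)).reshape(W.shape)
m=((H<4)|(H>176))&(S>190)&(V>90)&(Q[...,2]>100)&(abs(Q[...,0]-20)<60)&(Q[...,1]>0)&(Q[...,1]<260);print('knob',Q[m].mean(0))
for c,y,mm in(('clay',80,(H>=4)&(H<12)&(S>120)),('white',-80,(S<60)&(V>90))):
    m=mm&(abs(Q[...,2]-57)<7)&(abs(Q[...,0])<110)&(abs(Q[...,1]-y)<45);print(c,cv2.minAreaRect(Q[m][:,:2].astype(np.float32)))
q=p[130:330,180:460];cv2.imwrite('pics/s6c.png',cv2.resize(q,None,fx=2.7,fy=2.7))
E
```

```text
tool_pos: [575.3, -43.8, 259.0]
wrist_force: [-0.0, -0.0, 0.0]
tool_pos: [423.3, -64.2, 255.9]
wrist_force: [0.2, 0.2, -0.1]
clock: 17.95
wrist_force: [-0.2, 0.1, -0.4]
clock: 18.45
wrist_force: [-0.2, -0.1, 0.0]
clock: 18.95
wrist_force: [0.3, 0.1, -0.5]
t 18.95 jig [-130.4  -28.3  255.7] F [ 0.3  0.1 -0.5] w -0.0 rot [ 0.5 -0.  -0. ]
knob [ 27.08276466 216.06527979 159.85955725]
clay ((20.889814376831055, 79.08269500732422), (101.48733520507812, 70.94205474853516), 0.24623458087444305)
white ((-5.414417266845703, -81.53047180175781), (101.1719741821289, 69.86487579345703), 0.12443868815898895)
```

View pics/s6c.png

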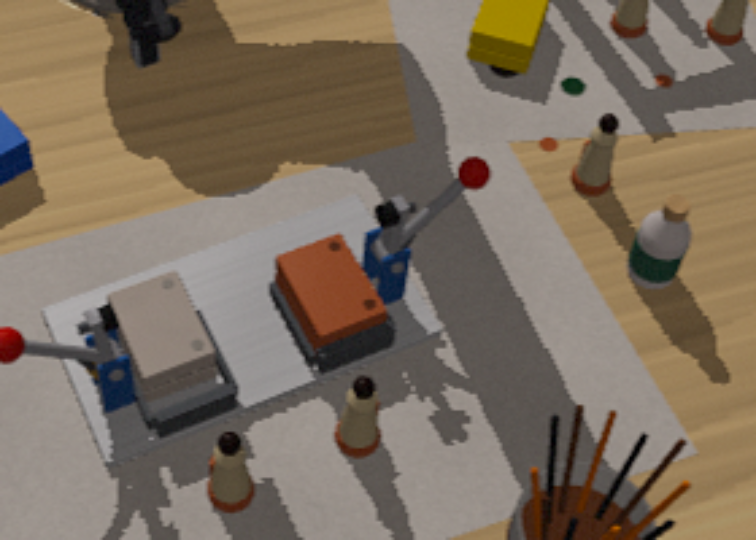

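The clamp is fully open (knob crop 474,172; same position as at the start). The clay mould is home (jig x 20.9 measured, 20 needed) and the white one is unmoved.

```bash
python3 -c "
from plant import robot
print(robot.hand_in())"
```

```text
the job is handed in; nothing more can be done
None
```

I pushed the terracotta mould home, closed its clamp and left it alone for over 3 s, then swung it fully open again with the mould still home; I handed the job in at about 19 s, with the white mould and bench items not touched.

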